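# Open the halva feeder for the next block and hold it

## Robot

A 7-joint arm with a two-finger parallel gripper is mounted at the origin on a cart in front of the work surface, level with it; the furniture and walls round the work are solid. World frame = base frame: x ahead of the robot, y to its left, z up, the work surface at z = 0. Lengths are in mm, angles in rad, forces in N, time in s.
With the tool pointing down it reaches from about 400 to 875 mm from the base axis. Payload 19.3 kg.
Tool frame: the origin (TCP) lies at the very end of the fingers, on their centre line; the grasp point (between the pads) lies 19 mm behind it (grip_point_offset is the z of the grasp point in the tool frame, in mm); z points along the fingers, x is the direction in which the jaws open and shut, and the axes are right-handed (so a half turn about z gives the same grasp; the last joint's range is limited). The gripper opens to 85 mm and grips with 20 to 120 N. Pads are 22 mm wide; open, the fingers measure 114 mm over their backs; the gripper's body (76 mm by 85 mm) begins 54 mm behind the grasp point. The pads swing forward as they close: fully open they stand 13 mm farther back than shut.
Start: joints at [1.05, 0.521, -0.036, 1.599, 0.021, 1.021, -0.113], TCP at [272.276, -562.566, 231.291] pointing down, gripper open.
Joint ranges: [-2.91, 2.91], [-0.3, 2.13], [-1.5, 1.42], [0.17, 2.43], [-1.26, 4.41], [0.16, 1.93], [-2.52, 2.52]. Speed limits (rad/s): [1.89, 1.89, 2.39, 2.39, 3.01, 3.01, 3.01].

## Interface

Orientations are given as a 3x3 rotation matrix whose columns are the frame's x, y, z axes.
In Python, from workcell import movep, movel, goto_joints, open_gripper, clamp, wait, inverse_kinematics, read_state, camera, PlanningError, finish_job, grip_point_offset gives the robot as it stands. Calls block until the motion is done:
- movep(position, orientation): joint-space move of the TCP to a pose.
- movel(position, frame=None, max_speed=150, guard=None): straight line of the TCP; frame=None keeps the orientation; max_speed is the mean speed in mm/s. With guard (N) it stops when the force on the tool has changed by that much, and returns True; else False.
- goto_joints(angles): joint-space move.
- open_gripper() and clamp(): open the fingers fully, or close them until they stop; the grip force is fixed at half the most.
- wait(seconds).
- inverse_kinematics(position, orientation): joint angles nearest the present ones, or None.
- read_state(): the state.
- camera(name): name is "scene" or "side" or "wrist"; returns a dict with "image" (400x640x3 uint8, blue, green, red), "range_z" (400x640 float32, mm along the optical axis (not along the pixel's ray), 0 where there is no reading), "fx", "fy", "cx", "cy" (pixels), "dist_coeffs" ([k1, k2, p1, p2, k3] as OpenCV has them; the pictures are not rectified), "cam_to_world" (4x4, takes a point from camera to world coordinates). Camera axes: x right, y up, looking along -z (the intrinsics and any distortion apply to the point x, -y, -z); pixel columns grow to the right and rows downward; lengths in mm; the calibration is good to about 2 mm. A picture is of the moment at which its call begins.
A pose or a line that the arm cannot do raises PlanningError and nothing moves.
- finish_job(): hands the job in, once; it reports no verdict.
The state is a dict: "time": time; "qpos": joint angles; "qvel": joint speeds; "joint_efforts": joint torques, N m; "eef_pos": TCP position; "tool_rot": TCP orientation; "ft_force": force on the tool from outside, world axes, zero at the start; "torque": the same for the moment, N m; "finger_gap": finger opening in mm.
Only numpy, scipy, OpenCV 4.12 (cv2) and the standard library are available. Lean on these libraries where they do the work, as an engineer would, in place of code of your own. Each camera call takes 0.05 s, during which the arm holds its last target. There are 200 camera calls.

## Task

Get the halva feeder ready to take another block. First swing the hold-down lever round by its knob until its arm points straight at the index tab on the curved rail; then take the spring-loaded pusher by its paddle grip, draw it back towards the near end of the channel until its pointer is level with the clip on the straight rail, and keep it there: finish still gripping the paddle, because the pusher springs home if let go. The lever stays at its tab, the block stays in the channel, and the things lying round the feeder are left alone.

Things in the scene. Friction and masses are not known exactly. Their poses are not given: they have to be found in the camera images.
- feeder: Bench feeder fixed on the worktop: 260 x 166 mm plywood base, 8 mm thick, with an open aluminium channel (70 mm wide inside, wall tops 48 mm above the worktop) along its x. Origin at worktop height under the channel's middle; x along the channel away from the robot (turned by its yaw), y left, z up. Straight clip rail on its left, lever and curved rail on its right.
- pusher: White plastic block in the channel, sprung towards the feeder's +x; rests at its home stop (feeder x 45 mm) and slides up to 115 mm along feeder -x. The spring pulls about 2 N at home, 10 N fully back; let go, it returns. Origin at worktop height on the channel's middle line, at the same feeder x as its grip and pointer; axes as the feeder's.
- pusher_grip (a point): Middle of the black upright paddle grip on the pusher: 12 mm thick along the feeder's x, 44 mm wide along y, 58 mm tall (68 to 126 mm above the worktop); this point is 102 mm above the worktop. It can be pinched from above across its 12 mm thickness.
- pusher_pointer (a point): Tip of the pusher's steel pointer, a 6 mm wide finger reaching left over the channel wall, 52 mm above the worktop and 50 mm left of the channel's middle line; at the same feeder x as the paddle's middle.
- slide_clip: Small dark steel clip (16 x 14 mm) with a pointed head, fixed on the straight rail left of the channel. It is the mark for the pusher: 53 to 95 mm behind the pointer's home place. Origin at worktop height under the clip; the head's tip lies at its x = 0; axes parallel to the feeder's.
- lever: Hold-down lever turning level on an upright pivot right of the channel (feeder x 85, y -65 mm). Origin on the pivot axis at worktop height, x along the arm from pivot to knob, z up. The 14 mm wide arm is 45 to 53 mm above the worktop, its pointed tip 98 mm from the pivot; a flat finger opposite swings over the channel, up to 66 mm high.
- lever_knob (a point): Middle of the lever's upright black round knob: 20 mm diameter, 53 to 99 mm above the worktop, this point 82 mm up and 76 mm from the pivot axis. Pinch it from above at any yaw. The lever starts pointing back and right and turns anticlockwise seen from above to the tab (whole swing 1.3 rad); about 1.6 N here moves it; it stays where left.
- index_tab: Small dark steel tab (14 x 14 mm) with a pointed head, fixed on the curved rail round the lever. It is the mark for the lever. Origin on the lever's pivot axis at worktop height, x axis from the pivot to the tab; the tab stands 104 to 131 mm from the pivot and is 53 mm high. The lever points at it when the two x axes agree.
- halva_block: Pale block of halva, 55 x 62 x 44 mm, lying loose in the channel beyond the pusher. Origin under its middle. It stays where it lies.
- tape_roll: Roll of brown packing tape, 93 x 91 x 48 mm, lying flat near the right front of the feeder. Origin under its middle. Not to be moved.
- carton: Blue and white card box, 150 x 52 x 46 mm, lying to the left of the feeder. Origin under its middle. Not to be moved.
- marker_pen: Marker pen, 17 x 135 x 16 mm, lying to the right of the feeder. Origin under its middle. Not to be moved.

How it is judged (in metres and radians):
On the way, in this order (a step that is already met when the one before it is completed fails the run):
1. the lever points at the index tab while the pusher is still at home (angle between the x axis of lever and the x axis of index_tab, either way round below 0.09 rad and distance of pusher from where it was at the start of the episode below 0.02 m), for 0.2 s.
2. the pusher is drawn back to the clip in the fingers, with the lever still at the tab (angle between the x axis of lever and the x axis of index_tab, either way round below 0.09 rad and x of pusher_pointer in the frame of slide_clip between -0.006 and 0.006 m and contact force between the fingers and pusher above 1.5 N), for 0.2 s.
At the end, for the whole second after the job is handed in: The fingers still hold the pusher (more than 1.5 N on it), at rest, its pointer within 6 mm of level with the clip along the channel, and the lever's arm points at the index tab within 0.09 rad (about 5 degrees) (all of step 2 and linear speed of pusher below 0.01 m/s); the arm keeps its last pose, push and grip.
It fails at once if the halva block is moved by more than 20 mm (distance of halva_block from where it was at the start of the episode above 0.02 m).
It fails at once if a thing beside the feeder is moved by more than 20 mm (distance of any of tape_roll, carton, marker_pen from where it was at the start of the episode above 0.02 m).
It also fails if it takes over 42 s, if anything falls off the work surface, if the arm or the gripper's body presses on something with over 40 N, if the wrist force passes 120 N, or if a joint passes its speed limit or range.

## Working session

There is one attempt and no reset: what is moved stays moved. The work goes in short steps, each a Python script; the robot and the scene stay as the last script left them, time stands still between calls to the robot, and variables do not carry over. Pictures are saved under pics/ and viewed, about 8 in all and at most 12, crops included, and the job is handed in when it is done.

```bash
ls; mkdir -p pics; cat > h.py <<'E'
import numpy as np, cv2, pickle
from workcell import *
def snap(name,tag):
    c=camera(name); pickle.dump(c,open(f'pics/{tag}.pkl','wb')); cv2.imwrite(f'pics/{tag}.png',c['image']); return c
def load(tag): return pickle.load(open(f'pics/{tag}.pkl','rb'))
def ray(c,u,v):
    K=np.array([[c['fx'],0,c['cx']],[0,c['fy'],c['cy']],[0,0,1]])
    p=cv2.undistortPoints(np.array([[[u,v]]],float),K,np.array(c['dist_coeffs'],float))[0,0]
    T=np.array(c['cam_to_world']); return T[:3,3],T[:3,:3]@np.array([p[0],-p[1],-1])
def atz(c,u,v,z):
    o,d=ray(c,u,v); return o+d*(z-o[2])/d[2]
def bydepth(c,u,v):
    o,d=ray(c,u,v); return o+d*c['range_z'][int(round(v)),int(round(u))]
def down(a): # tool x axis at world yaw a
    x=np.array([np.cos(a),np.sin(a),0]);z=np.array([0,0,-1.]);return np.stack([x,np.cross(z,x),z],1)
def crop(tag,u0,v0,w,h,s,out):
    im=cv2.imread(f'pics/{tag}.png')[v0:v0+h,u0:u0+w]; cv2.imwrite(f'pics/{out}.png',cv2.resize(im,None,fx=s,fy=s,interpolation=cv2.INTER_CUBIC))
E
python3 - <<'E'
from h import *
a=snap('scene','s1');b=snap('side','d1')
cv2.imwrite('pics/both.png',np.vstack([a['image'],b['image']])[:, :] if 0 else a['image'])
s=read_state();print(s['time'],s['eef_pos'],s['finger_gap'],grip_point_offset)
for c in(a,b):print(np.round(c['cam_to_world'],2).tolist())
E
```

```text
pics
0.1 [ 272.14582612 -562.31826376  230.81856445] 85.72545714690852 -18.700000000000003
[[-0.85, 0.27, -0.44, -121.78], [-0.52, -0.47, 0.71, 1015.17], [-0.01, 0.84, 0.54, 874.11], [0.0, 0.0, 0.0, 1.0]]
[[-0.96, 0.15, -0.24, 198.66], [-0.29, -0.55, 0.78, 1060.98], [-0.01, 0.82, 0.57, 842.29], [0.0, 0.0, 0.0, 1.0]]
```

View pics/s1.png

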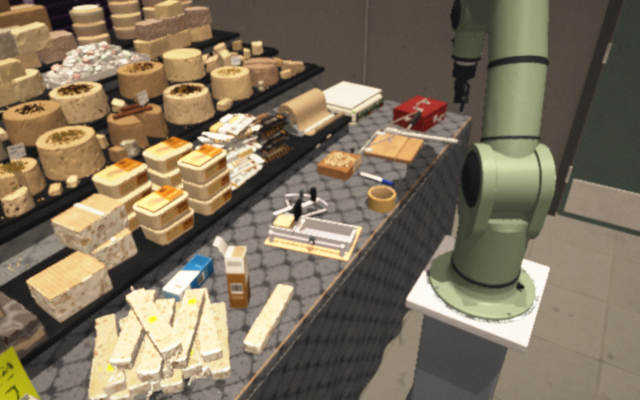

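View pics/d1.png

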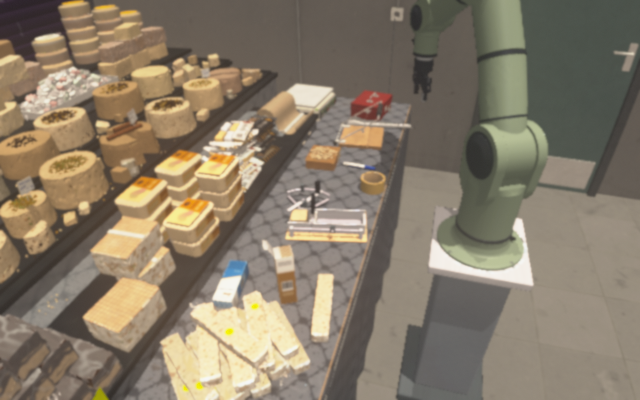

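The feeder is at about (315,230) in the scene view and (327,215) in the side view. The tape roll is on its right and the blue carton on its left. I'll enlarge both.

```bash
python3 - <<'E'
from h import *
crop('s1',255,165,130,100,6,'c1')
a=load('s1')
for n,u,v,z in[('basecornerA',362,224,8),('B',265,243,8),('C',347,260,8),('paddle',297,210,97)]:
    print(n,atz(a,u,v,z).round(),bydepth(a,u,v).round())
E
```

```text
basecornerA [385. -66.   8.] [390. -75.   0.]
B [591. 166.   8.] [-122. 1015.  874.]
C [344. 110.   8.] [346. 107.   5.]
paddle [530.  79.  97.] [520.  93. 109.]
```

View pics/c1.png

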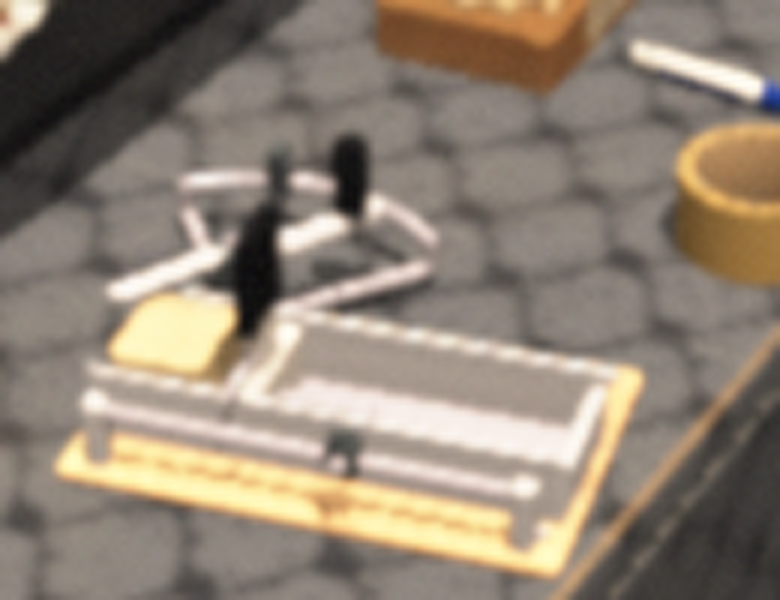

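The crop gives the base corners: far-left (60,468), near-left (555,572), near-right (640,375). The clip is at (343,450), the tab at (278,165), the knob at (350,175) and the paddle at (258,265). Feeder yaw comes out near 0.22. Next I'll look from above with the wrist camera.

```bash
python3 - <<'E'
from h import *
for p in [(490,20,330)]:
    q=[(inverse_kinematics(p,down(.22+k*np.pi)),k) for k in(0,1)]
    print(q, read_state()['qpos'])
    q=[x for x in q if x[0] is not None]
    cur=np.array(read_state()['qpos'])
    k=min(q,key=lambda x:abs(np.array(x[0])-cur).max())[1]
    movep(p,down(.22+k*np.pi))
c=snap('wrist','w1');s=read_state();print(s['time'],s['eef_pos'],np.round(c['cam_to_world'],2).tolist())
E
```

```text
[(array([ 0.38011389,  0.25481274, -0.65894669,  1.78709437,  0.16939012,
        1.15673227, -0.11171377]), 0), (array([-1.09611957,  0.55508295,  1.40983531,  1.84830525, -0.57988114,
        1.25133125, -2.43281368]), 1)] [ 1.04981433  0.5219186  -0.03633148  1.59991467  0.02117915  1.021118
 -0.11283827]
2.4 [490.09847529  19.10918658 329.78098466] [[0.98, -0.21, -0.06, 473.69], [0.22, 0.93, 0.29, 94.57], [-0.0, -0.3, 0.95, 471.32], [0.0, 0.0, 0.0, 1.0]]
```

View pics/w1.png

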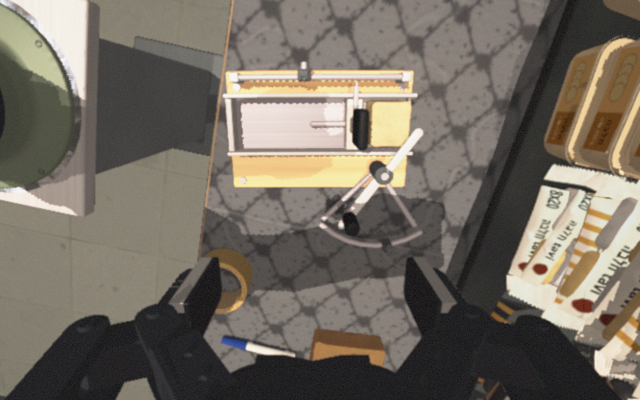

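This view shows everything: pivot (383,174), knob (350,224), tab (386,244), paddle (361,128), clip (304,70), pointer (356,90). I'll enlarge it.

```bash
python3 - <<'E'
from h import *
crop('w1',220,55,220,200,3.6,'c2')
E
```

```text
(no output)
```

View pics/c2.png

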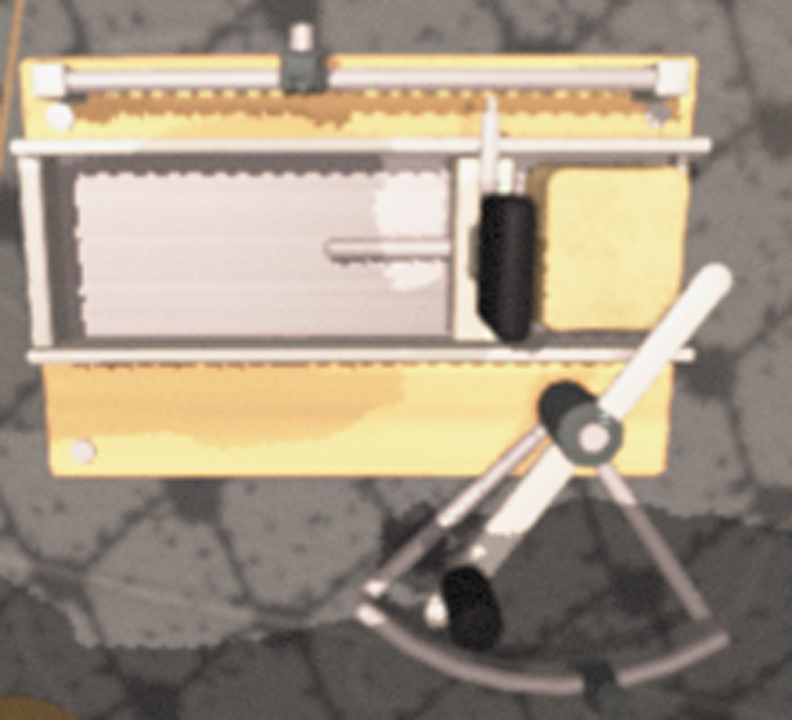

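```bash
cat > m.py <<'E'
from h import *
c=load('w1'); P=lambda x,y,z: atz(c,220+(x+.5)/3.6-.5,55+(y+.5)/3.6-.5,z)
L0,L1,R0,R1=P(12,147,48),P(708,146,48),P(30,356,48),P(692,355,48)
ax=(L1-L0)/np.linalg.norm(L1-L0);ar=(R1-R0)/np.linalg.norm(R1-R0)
yaw=np.arctan2(*(ax+ar)[1::-1]);ex=np.array([np.cos(yaw),np.sin(yaw),0]);ey=np.array([-ex[1],ex[0],0])
mid=(L0+R0)/2
print('yaw',yaw,np.arctan2(ax[1],ax[0]),np.arctan2(ar[1],ar[0]),'len',(L1-L0)@ex,(R1-R0)@ex,'w',(L0-R0)@ey)
ptr=P(491,98,52); pad=P(506,203,126); 
o_y=((L0+R0)/2)@ey; o_x=((L0+L1+R0+R1)/4)@ex
pts=dict(L0=L0,L1=L1,R0=R0,R1=R1,ptr=ptr,padtopfar=P(515,335,126),padtopL=P(490,200,126),piv48=P(593,437,66),tip=P(431,612,49),tab=P(597,670,53),tab_out=P(600,695,53),clip_c=P(302,70,50),clip_hi=P(300,35,50),knobtop=P(470,590,99),knobt2=P(480,628,99),
 bFL=P(697,58,8),bNL=P(22,60,8),bNR=P(52,475,8),bFR=P(665,473,8))
for k,p in pts.items(): print(k,p.round(1),'feeder',np.round([p@ex-o_x,p@ey-o_y],1))
for k in [(506,265),(470,600),(593,437),(597,680),(302,70),(300,35),(491,110),(620,250),(720,280)]: 
  p=bydepth(c,220+k[0]/3.6,55+k[1]/3.6);print(k,p.round(1),np.round([p@ex-o_x,p@ey-o_y],1))
E
python3 m.py
```

```text
yaw 0.22130638968620223 0.22127180945261468 0.2213409699197898 len 246.81674910414105 246.93904830515984 w 74.40047104254322
L0 [360.3  77.4  48. ] feeder [-123.8   37.2]
L1 [601.1 131.6  48. ] feeder [123.   37.2]
R0 [377.2   5.   48. ] feeder [-123.1  -37.2]
R1 [618.1  59.2  48. ] feeder [123.8 -37.2]
ptr [521.3 129.7  52. ] feeder [44.9 52.8]
padtopfar [537.3  59.7 126. ] feeder [ 45. -19.]
padtopL [519.8  96.1 126. ] feeder [36.  20.4]
piv48 [585.8  24.1  66. ] feeder [ 84.6 -64.4]
tip [547.8 -61.4  49. ] feeder [  28.7 -139.4]
tab [618.2 -69.7  53. ] feeder [  95.6 -163. ]
tab_out [622.6 -80.1  53. ] feeder [  97.6 -174. ]
clip_c [455.4 124.4  50. ] feeder [-20.6  62.1]
clip_hi [452.4 135.3  50. ] feeder [-21.2  73.4]
knobtop [550.3 -32.   99. ] feeder [  37.6 -111.3]
knobt2 [557.3 -45.1  99. ] feeder [  41.6 -125.6]
bFL [599.2 164.8   8. ] feeder [128.5  70. ]
bNL [348.8 108.1   8. ] feeder [-128.2   69.6]
bNR [384.3 -51.3   8. ] feeder [-128.6  -93.7]
bFR [636.    5.8   8. ] feeder [129.5 -93.2]
(506, 265) [529.9  78.8 124.7] [42.1  1.3]
(470, 600) [552.5 -37.1  95.7] [  38.6 -116.8]
(593, 437) [586.6  23.6  65.4] [ 85.2 -65. ]
(597, 680) [622.5 -77.   46.4] [  98.1 -171.1]
(302, 70) [456.3 123.6  57.3] [-20.   61.1]
(300, 35) [452.6 135.6  43.9] [-20.9  73.6]
(491, 110) [522.7 125.4  53.9] [45.2 48.3]
(620, 250) [580.7  89.7  50.9] [94.   0.7]
(720, 280) [615.6  87.7  62. ] [127.6  -8.8]
```

The checks agree: yaw 0.2213, channel width 74, base 257 long, pointer at feeder x 44.9, and pivot at (84.6,-64.4) against the given (85,-65). The lever angle is about -2.21 rad and the tab about -1.46 rad, both in the feeder frame. The clip is at x≈-20.5. Swinging the lever now.

```bash
cat >> h.py <<'E'
YAW=.2213; EX=np.array([np.cos(YAW),np.sin(YAW),0]);EY=np.array([-EX[1],EX[0],0])
O=np.array([360.3+377.2+601.1+618.1,77.4+5+131.6+59.2,0])/4
F=lambda x,y,z: O+EX*x+EY*y+np.array([0,0,z])
PIV=(85,-65)
def knob(a,z): return F(PIV[0]+76*np.cos(a),PIV[1]+76*np.sin(a),z)
def rep(t=''):
    s=read_state();print(t,round(s['time'],2),np.round(s['eef_pos'],1),'F',np.round(s['ft_force'],1),'gap',round(s['finger_gap'],1))
E
python3 - <<'E'
from h import *
a0,a1=-2.205,-1.46
R=lambda a: down(a+YAW+np.pi/2)
movep(knob(a0,170),R(a0)); rep('above')
print('contact',movel(knob(a0,62),R(a0),guard=15)); rep('low')
clamp(); rep('clamp')
for a in np.linspace(a0,a1,5)[1:]:
    movel(knob(a,62),R(a),max_speed=60); rep(a)
wait(.3); rep()
open_gripper(); rep('open')
movel(knob(a1,170)); 
c=snap('wrist','w2'); crop('w2',0,0,640,400,1.25,'w2b'); rep('up')
E
```

```text
above 3.17 [556.1 -45.7 170.7] F [ 0.4 -0.1  0.6] gap 85.4
contact False
low 4.03 [556.5 -46.   63. ] F [-0.4 -0.2 -0.1] gap 85.4
clamp 4.66 [556.  -46.2  62.3] F [-0.8  0.3  5.8] gap 18.6
-2.01875 5.04 [569.7 -50.7  62.3] F [-0.4 -1.3  6.7] gap 18.7
-1.8325 5.42 [583.6 -52.6  62.3] F [-1.  -2.5  7.1] gap 18.4
-1.64625 5.81 [597.7 -51.8  62.3] F [-1.1 -0.8  7.6] gap 18.5
-1.46 6.19 [611.4 -48.5  62.3] F [-0.6 -1.9  7.6] gap 18.9
 6.49 [611.2 -48.5  62.3] F [ 0.6 -1.3  6.1] gap 18.4
open 7.15 [611.1 -48.3  62. ] F [ 0.5 -1.2  1.2] gap 85.5
up 8.07 [610.6 -48.3 169. ] F [-0.1  0.2  0.1] gap 85.4
```

View pics/w2b.png

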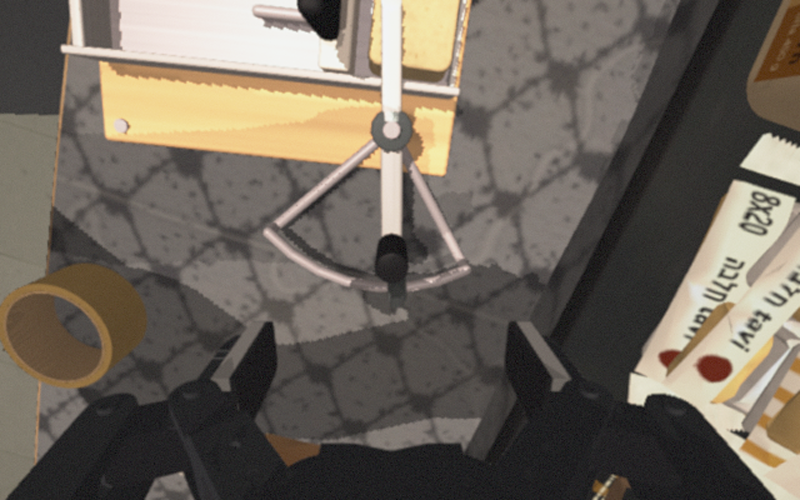

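The lever arm now runs along u≈391 (pivot (391,129), knob (391,262)), with the tab partly hidden behind the knob at about (398,300). I'll check it in a crop.

```bash
python3 - <<'E'
from h import *
crop('w2',260,80,120,180,4,'c3')
im=cv2.imread('pics/w2.png')[190:270,270:370]
im=cv2.resize(im,None,fx=6,fy=6,interpolation=cv2.INTER_CUBIC)
cv2.imwrite('pics/c3.png',cv2.convertScaleAbs(im,alpha=1.8))
E
```

```text
(no output)
```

View pics/c3.png

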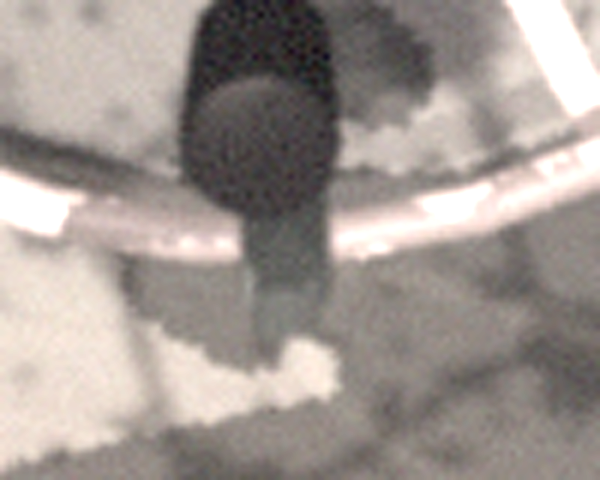

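```bash
python3 - <<'E'
from h import *
c=load('w2');P=lambda x,y,z: atz(c,270+(x+.5)/6-.5,190+(y+.5)/6-.5,z)
piv=atz(c,391/1.25,129/1.25,66); print('piv',piv,F(*PIV,66))
for n,p in dict(tab=P(288,240,53),tabL=P(245,250,53),tabR=P(330,250,53),tab2=P(288,280,53),knob=P(262,142,99)).items():
    d=p-piv;d2=p-F(*PIV,p[2]);print(n,p.round(1),np.hypot(*d[:2]).round(1),'ang f',round(np.arctan2(d[1],d[0])-YAW,3),round(np.arctan2(d2[1],d2[0])-YAW,3))
E
```

```text
piv [586.28752632  23.83300977  66.        ] [586.36947556  23.54249872  66.        ]
tab [625.1 -75.3  53. ] 106.4 ang f -1.419 -1.418
tabL [619.7 -78.8  53. ] 108.0 ang f -1.478 -1.478
tabR [631.5 -74.7  53. ] 108.4 ang f -1.362 -1.362
tab2 [627.2 -81.3  53. ] 112.8 ang f -1.421 -1.42
knob [611.1 -46.6  99. ] 74.7 ang f -1.454 -1.454
```

In the close view the tab is at -1.42 and the lever at -1.454. That's within tolerance, but I'll nudge the lever to -1.43 for margin. Then I'll go above the paddle and look.

```bash
python3 - <<'E'
from h import *
a0,a1=-1.455,-1.428
R=lambda a: down(a+YAW+np.pi/2)
movel(knob(a0,62),R(a0)); clamp(); movel(knob(a1,62),R(a1),max_speed=40); wait(.2); rep()
open_gripper(); movel(knob(a1,190)); rep('up')
movep(F(45,-40,250),down(YAW)); wait(.2)
c=snap('wrist','w3'); crop('w3',0,0,640,400,1.25,'w3b'); rep()
E
```

```text
10.0 [613.7 -47.4  62.3] F [-0.6 -0.5  4.9] gap 18.9
up 11.66 [613.  -47.6 189.1] F [ 0.1 -0.8  0.5] gap 85.2
 12.48 [542.   38.5 249.2] F [-0.1 -1.  -0.7] gap 85.4
```

View pics/w3b.png

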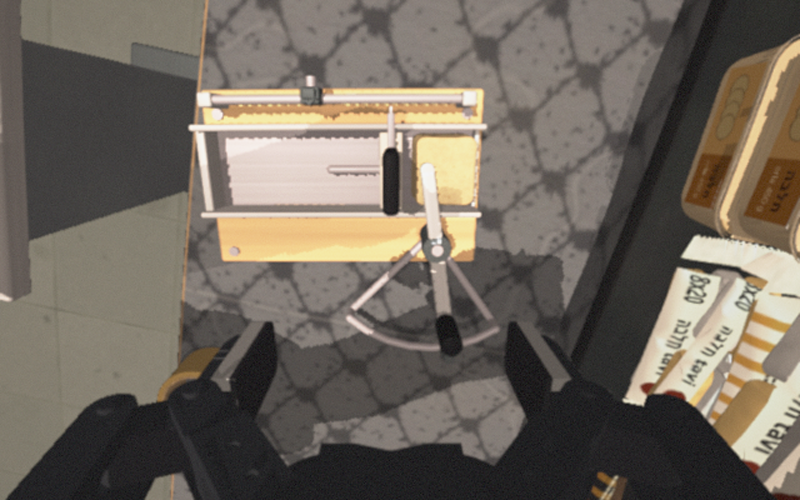

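The clip is at (311,95), the pointer tip at (390,108) and the paddle at (390,180). I'll enlarge the clip and pointer.

```bash
python3 - <<'E'
from h import *
crop('w3',230,55,100,75,8,'c4')
E
```

```text
(no output)
```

View pics/c4.png

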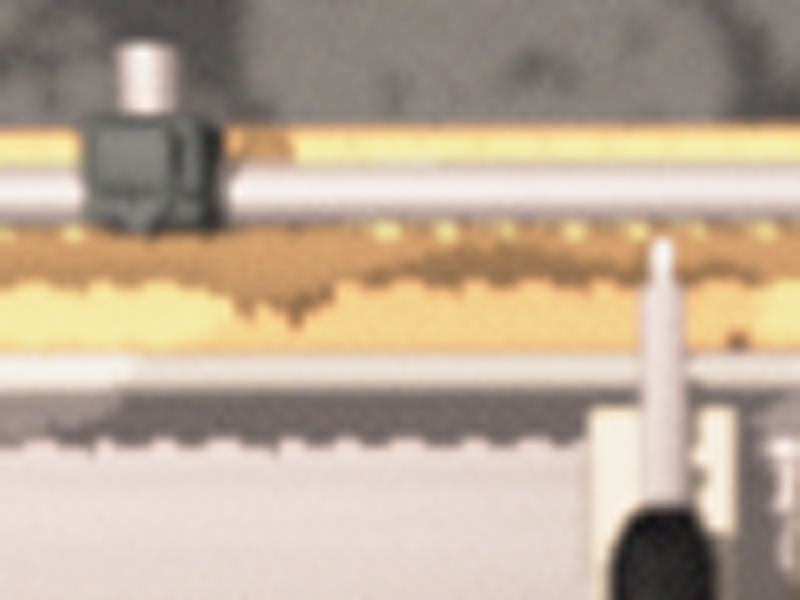

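```bash
python3 - <<'E'
from h import *
c=load('w3')
for n,x,y,z in[('ptr',661,240,52),('ptr2',663,400,54),('topL',87,150,58),('topR',175,150,58),('headtip',137,215,58),('headtip_lo',148,230,50),('screw',148,75,44),('bodyL',87,200,46),('bodyR',222,200,46)]:
    u,v=230+(x+.5)/8-.5,55+(y+.5)/8-.5
    p=atz(c,u,v,z)-O; print(n,round(p@EX,1),round(p@EY,1),'depth z',round(bydepth(c,u,v)[2],1))
E
```

```text
ptr 44.7 53.3 depth z 54.2
ptr2 45.0 33.9 depth z 54.8
topL -25.9 63.7 depth z 52.1
topR -15.1 63.7 depth z 57.7
headtip -20.2 56.1 depth z 55.4
headtip_lo -20.4 54.8 depth z 55.5
screw -20.6 73.8 depth z 45.6
bodyL -28.9 58.7 depth z 52.3
bodyR -11.5 58.6 depth z 43.6
```

Clip at x=-20.4, pointer home at 44.9, so the pull is about 65.3 mm. Now grasping and drawing back.

```bash
python3 - <<'E'
from h import *
fx=lambda: round(float((np.array(read_state()['eef_pos'])-O)@EX),2)
movep(F(45,0,190),down(YAW)); rep('above')
print(movel(F(45,0,83),guard=15)); rep('low')
clamp(); wait(.2); rep('clamp'); print(fx())
movel(F(-20.4,0,83),max_speed=40); wait(.3); rep('drawn'); print(fx())
c=snap('wrist','w4'); crop('w4',0,0,640,400,1.25,'w4b')
E
```

```text
above 12.88 [532.7  78.5 189.1] F [ 0.1 -0.1  0.4] gap 85.6
False
low 13.74 [533.7  78.2  83.9] F [0.5 0.3 0.5] gap 85.6
clamp 14.6 [533.1  78.1  83.2] F [-1.9 -0.6  5.9] gap 11.5
44.97
drawn 16.68 [469.4  63.8  83.2] F [7.  0.4 4. ] gap 11.5
-20.26
```

View pics/w4b.png

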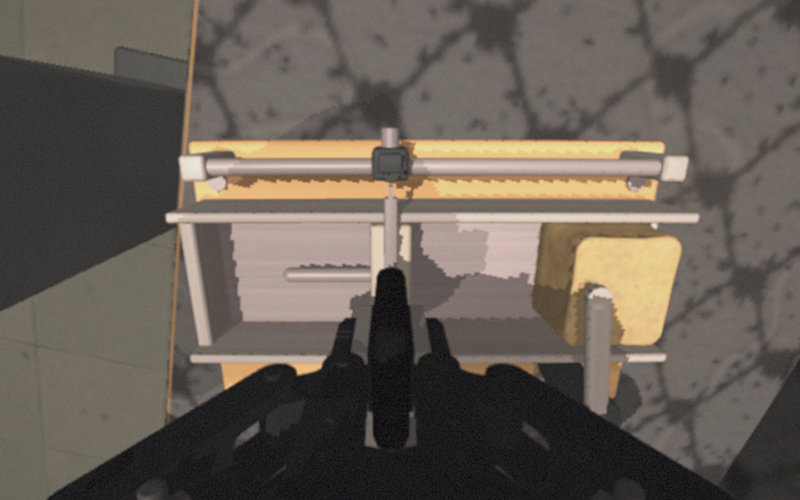

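The paddle is in the fingers, and the pointer tip (391,190) is level with the clip (390,163). The halva hasn't moved. Last, a numeric check of the pointer and lever, then hand in.

```bash
python3 - <<'E'
from h import *
c=load('w4')
f=lambda x,y,z:(lambda p:np.array([p@EX,p@EY]))(atz(c,x/1.25,y/1.25,z)-O)
print('ptr',f(391,190,52),'clip',f(391,150,57),f(390,132,44))
e=f(600,293,64);d=e-np.array(PIV);print('finger end',e,'lever ang',np.arctan2(d[1],d[0])-np.pi, f(596,400,64))
rep()
E
```

```text
ptr [-19.7521876   50.96844596] clip [-19.79304427  68.24645811] [-20.21844706  75.2432206 ]
finger end [73.25907791  7.34870458] lever ang -1.409916422377566 [ 80.89151161 -49.61153578]
 16.73 [469.4  63.8  83.2] F [7.  0.  4.2] gap 10.8
```

```bash
python3 -c "
from h import *
wait(.3); rep(); print(finish_job())"
```

```text
17.03 [469.4  63.9  83.2] F [ 6.8 -0.4  2.9] gap 11.5
the job is handed in; nothing more can be done
None
```

I swung the lever to the index tab, then gripped the pusher's paddle and drew it back about 65 mm to the clip. I handed the job in at 17 s with the fingers still closed on the paddle; no verdict was reported.

- **Pointer:** in the last wrist picture it is at feeder x -19.8 mm. The clip reads -19.8 to -20.2 mm there and -20.4 mm in the earlier close view, so the gap is under 1 mm.
- **Grip:** the fingers stand 11.5 mm apart on the paddle and the wrist feels about 7 N of spring pull. I did not measure the pad force separately.
- **Lever:** I nudged it once, because the first wide view put the tab at -1.46 rad and a closer view put it at -1.42. The lever was left at -1.43, and the last picture reads about -1.41. Both are well within 0.09 rad of the closer tab reading; the last is 0.05 from the first.
- **Other things:** the halva block looked unmoved in the last picture. Nothing came near the tape roll, carton or pen, though I did not re-measure where they lie.

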